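Hold the thermometer probe through both guide bushings in the heat block

TASK

Take the thermometer probe (the rod with the rectangular white head) out of the rod rack and thread it straight down through the upper bushing of the guide stand, then through the lower one, until its tip is about halfway down the well of the metal block. Finish while still holding the probe there by its head, still and upright, its tip touching neither the bottom nor the wall of the well: do not let go. Leave the other rods in the rack and the glassware where they are.

Things in the scene. Friction and masses are not known exactly. Their poses are not given: they have to be found in the camera images.
- probe: Thermometer probe, 60 g: steel rod 8 mm thick, 130 mm long, below a flat-sided white plastic head 26 (its x) x 16 (its y) x 50 mm tall with a small dark display. Origin: centre of the rod's lower tip; z up along the rod, head at z = 130 to 180 mm. It stands upright in any one of the rack's holes, tip on the rack's floor, 5 mm above the table. Grip the head across its 16 mm.
- rack: Fixed steel rod rack, 70 (x) x 200 mm (y), end plates 85 mm tall; origin: centre of its underside. Floor 5 mm thick; two plates (top faces 37 and 73 mm above the table) have 10.5 mm holes at y = -62, 0 and 62 mm in its frame. A rod must go straight up 70 mm to clear it.
- stand: Fixed guide stand, origin at table level on the vertical axis shared by both bushings and the well. Grey base plate; steel column 95 mm behind the axis (stand -x), top at 140 mm; two arms each carry a brass bushing, one exactly above the other: 26 mm outside, bore 12 mm wide and 12 mm long, above it a flared mouth 7 mm high, 22 mm wide at the top.
- upper_mouth (a point): Centre of the top of the upper bushing's flared mouth, 131 mm above the table. The bore's lower end is 19 mm below it. z up.
- lower_mouth (a point): Centre of the top of the lower bushing's flared mouth, 81 mm above the table, exactly under the upper one. The bore's lower end is 19 mm below it. z up.
- block: Round aluminium heat block, 64 mm in diameter, 36 mm tall, fixed on the stand's base under the bushings; origin at the centre of its underside (10 mm above the table).
- well_mouth (a point): Centre of the mouth of the block's well, 46 mm above the table, on the axis of the bushings. The well is a blind hole 20 mm in diameter and 26 mm deep. z up.
- stir_rod: Glass rod 8 mm thick with a round cork grip (20 mm wide, top 120 mm above its tip), standing in another hole of the rack. Origin at its lower tip. To be left there.
- scraper: Steel rod 8 mm thick with a round dark wooden grip (18 mm wide, top 125 mm above its tip), standing in the third hole of the rack. Origin at its lower tip. To be left there.
- beaker: Open glass beaker, 76 mm wide, 90 mm tall, origin at the centre of its underside. To be left alone.
- burner: Squat glass spirit burner, unlit, 72 mm wide, 82 mm tall, origin at the centre of its underside. To be left alone.
- wash_bottle: White plastic bottle, 56 mm wide, 130 mm tall, origin at the centre of its underside. To be left alone.

How it is judged:
By the outcome, as a careful person would: the job done as asked, in the order asked, and still so for the second after the job is handed in, while the arm keeps its last pose, push and grip.
It also fails if it takes over 46 s, if anything falls off the work surface, if the arm or the gripper's body presses on something with over 40 N, if the wrist force passes 120 N, or if a joint passes its speed limit or range.

ROBOT

A 7-joint arm with a two-finger parallel gripper is mounted at the origin on the work surface. World frame = base frame: x ahead of the robot, y to its left, z up, the work surface at z = 0. Lengths are in m, angles in rad, forces in N, time in s.
With the tool pointing down it reaches from about 0.35 to 0.9 m from the base axis. Payload 8.1 kg.
Tool frame: the origin (TCP) lies midway between the tips of the shut fingers; the grasp point (between the pads) lies 19 mm behind it; z points along the fingers, y is the line along which they close (so a half turn about z gives the same grasp; the last joint's range is limited). The gripper opens to 92 mm and grips with 3 to 60 N. Pads are 19 mm wide; open, the fingers measure 130 mm over their backs; the gripper's body (75 mm by 190 mm) begins 47 mm behind the grasp point.
Start: joints at [-1.356, 0.434, 0.025, 1.573, -0.012, 1.134, -0.075], TCP at [0.195, 0.594, 0.227] pointing down, gripper open.
Joint ranges: [-2.62, 2.62], [-0.44, 2.09], [-1.27, 1.32], [0.08, 2.57], [-1.32, 4.46], [0.12, 2], [-2.74, 2.74]. Speed limits (rad/s): [2.22, 2.22, 3.01, 3.01, 3.14, 3.14, 3.14].

INTERFACE

Orientations are given as a rotation vector (axis times angle).
In Python, from cell import arm gives the robot as it stands.
- The arm moves only by the tool carry_out, never from a script. Its arguments are lists of equal length, an entry for each row: "claw": the finger opening in cm, from 0 to 9.18; "delta_pos": the shift along the tool's x, y, z in cm, a list of three; "angular": the turn, a rotation vector about the tool's x, y, z in rad, a list of three. In form: {"claw": [claw, ...], "delta_pos": [[dx, dy, dz], ...], "angular": [[ax, ay, az], ...]}. A call has 1 to 20 rows; each row shifts and turns the commanded pose from where the row before left it, along the tool's axes as they then stand; what a row does not reach is not made up. A row lasts 1/10 s, in which the tool goes at most 50 mm and 8.59 degrees, less where a joint would pass 70% of its speed; a pose out of reach is approached as far as the arm can. A call with a gripper value outside its range is refused whole. The fingers move at their own pace and stop on an object; "force" is the grip in N (left out, the last holds). Time passes only in rows, so rows that do not move let the fingers close. It gives the time, the measured TCP pose, the force, the opening and the grip force at its end, in the units of the state.
- arm.observe(): the state, without advancing time (a new reading comes with each control period).
- arm.get_image(name): name is "side" or "top" or "wrist"; returns a dict with "frame" (420x560x3 uint8, red, green, blue), "mtx" (3x3 intrinsics, pixels), "T" (4x4, takes a point from camera to world coordinates). Camera axes: x right, y down, z forward; pixel columns grow to the right and rows downward; lengths in m; the calibration is good to about 2 mm. A picture is of the moment at which its call begins. There is no depth.
- arm.sign_off(): hands the job in; it is judged then, once.
Trained networks look in a picture, given as the dict that the camera call returned (one of the last four; its "shot" number tells which), for a name from the list of things; names that differ only in an ending like _2 or _b are one class to them, and where a whole thing is asked for, a point or a joint stands for the part that bears it (a point fixed in the world has none). Each returns a list of dicts, best first, with "conf" (0 to 1); they miss things now and then, are a little off and sometimes report something else, mostly with a low value. They report only what shows in the picture. A call takes as long as a camera call.
- arm.look_for(label, picture): "centre" ([column, row] as shares, 0 to 1, of the picture: columns of its width, rows of its height, amid what is visible of it).
- arm.trace(label, picture): "region" (420x560 bool, what is visible of it) and "centre" ([column, row] as shares, 0 to 1, of the picture: columns of its width, rows of its height, amid what is visible of it).
- arm.place_of(label, picture): "centre" ([column, row] as shares, 0 to 1, of the picture: columns of its width, rows of its height: a listed point, or the origin of a listed thing).
The state is a dict: "clock": time; "joints": joint angles; "dq": joint speeds; "joint_efforts": joint torques, N m; "position": TCP position; "ee_rot": TCP orientation; "force": force on the tool from outside, world axes, zero at the start; "ft_torque": the same for the moment, N m; "width": opening from 0.0 (shut) to 1.0 (fully open); "gripper_force": force on a finger pad.
Only numpy, scipy, OpenCV 4.12 (cv2) and the standard library are available. Lean on these libraries where they do the work, as an engineer would, in place of code of your own. Each camera call takes 0.05 s, during which the arm holds its last target. There are 200 camera calls.

## Working session

There is one attempt and no reset: what is moved stays moved. The work goes in short steps, Python scripts to look and compute and a tool call to move; the robot and the scene stay as the last step left them, time stands still between calls to the robot, and variables do not carry over. Pictures are saved under pics/ and viewed, at most 10 in all, crops included, and the job is handed in when it is done.

Besides the shell and the picture viewer there is one more tool, called after "Emit:" as a command line: name --argument value ..., lists and objects as JSON in quotes. carry_out: Moves the arm, as the interface text tells. Its arguments: {"type":"object","properties":{"claw":{"type":"array","items":{"type":"number"}},"delta_pos":{"type":"array","items":{"type":"array","items":{"type":"number"}}},"angular":{"type":"array","items":{"type":"array","items":{"type":"number"}}},"force":{"type":"number"}},"required":["claw","delta_pos","angular"]}

```bash
mkdir -p pics; cat > h.py <<'E'
import numpy as np, cv2
from cell import arm
def px(c): return np.array([c[0]*560,c[1]*420])
def ray(im,p):
    T=np.array(im["T"]);d=np.linalg.solve(np.array(im["mtx"]),[p[0],p[1],1.]);d=T[:3,:3]@d
    return T[:3,3],d/np.linalg.norm(d)
def tri(obs):
    A=0;b=0;L=[]
    for im,p in obs:
        o,d=ray(im,p);M=np.eye(3)-np.outer(d,d);A=A+M;b=b+M@o;L.append((o,M))
    x=np.linalg.solve(A,b);return x,[round(1e3*float(np.linalg.norm(M@(x-o))),1) for o,M in L]
def atz(im,p,z):
    o,d=ray(im,p);return o+d*(z-o[2])/d[2]
def proj(im,X):
    T=np.array(im["T"]);c=T[:3,:3].T@(np.array(X)-T[:3,3]);q=np.array(im["mtx"])@c;return q[:2]/q[2]
def save(im,n): cv2.imwrite(f"pics/{n}.png",im["frame"][:,:,::-1])
E
python3 - <<'E'
from h import *
np.set_printoptions(precision=4,suppress=True)
I={n:arm.get_image(n) for n in("side","top","wrist")}
for n in I: save(I[n],n+"0"); print(n,I[n]["T"][:3,3] if hasattr(I[n]["T"],'shape') else I[n]["T"])
for l in["probe","rack","stand","upper_mouth","lower_mouth","well_mouth","block","stir_rod","scraper","beaker","burner","wash_bottle"]:
    O=[]
    for n in I:
        r=arm.place_of(l,I[n])
        if r: print(l,n,px(r[0]["centre"]),round(r[0]["conf"],2),len(r)); O.append((I[n],px(r[0]["centre"])))
    if len(O)>1: print("   ",*tri(O))
s=arm.observe();print(s["position"],s["ee_rot"],s["force"],s["clock"],s["width"])
cv2.imwrite("pics/both.png",np.hstack([I["side"]["frame"],I["top"]["frame"]])[:,:,::-1][:, :] if 0 else cv2.resize(np.hstack([I["side"]["frame"],I["top"]["frame"]])[:,:,::-1],(800,300)))
E
```

```text
side [ 0.3663 -0.3613  0.6733]
top [0.5387 0.0473 1.0611]
wrist [0.1322 0.6127 0.3857]
probe top [207.424 261.618] 0.65 1
rack side [203.112 228.69 ] 0.97 1
rack top [231.504 256.704] 0.77 1
    [ 0.5537  0.1362 -0.0054] [4.6, 4.6]
stand side [316.792 325.416] 0.66 1
stand top [362.712 240.702] 0.57 2
    [ 0.5933 -0.1676  0.0083] [0.8, 0.8]
upper_mouth side [321.72  286.692] 0.6 1
upper_mouth top [367.024 233.394] 0.86 1
    [ 0.6035 -0.1558  0.1136] [0.1, 0.1]
lower_mouth side [316.176 302.484] 0.67 1
lower_mouth top [369.88  236.292] 0.74 1
    [ 0.5943 -0.1643  0.0884] [5.6, 5.6]
well_mouth side [316.512 311.094] 0.82 1
well_mouth top [360.024 240.198] 0.87 1
    [ 0.5954 -0.1567  0.0408] [2.3, 2.3]
block side [316.176 326.718] 0.89 2
block top [355.88  240.408] 0.73 1
    [ 0.5981 -0.159  -0.0207] [2.2, 2.2]
stir_rod top [257.096 250.992] 0.58 1
scraper top [230.776 259.602] 0.62 1
beaker side [268.576 165.396] 0.86 2
beaker top [201.6   171.906] 0.68 1
    [ 0.7617  0.205  -0.0047] [4.4, 4.4]
burner side [319.704 211.218] 0.84 1
burner top [274.4  167.58] 0.8 1
    [ 0.7731  0.0331 -0.0159] [2.8, 2.8]
wash_bottle side [390.6   298.914] 0.96 1
wash_bottle top [377.328 183.498] 0.62 1
    [ 0.7299 -0.2081  0.003 ] [1.6, 1.6]
[0.1953 0.5937 0.2267] [0.4973 3.102  0.0001] [-0.004   0.3487 -0.7473] 1.95 0.9996655299473525
```

View pics/side0.png

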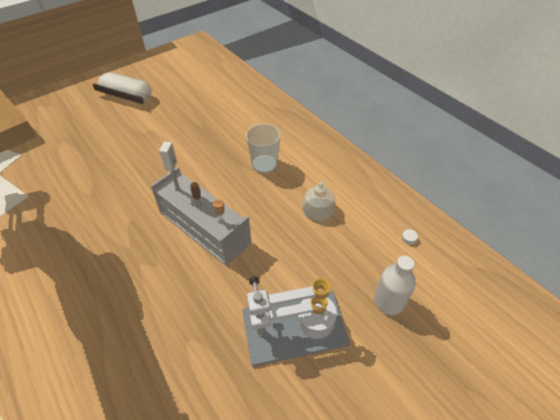

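View pics/top0.png

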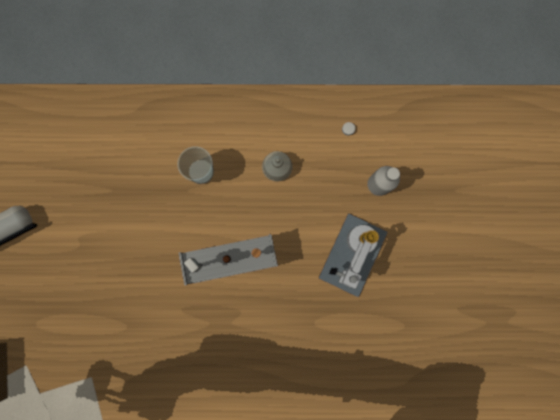

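Side: the probe's white head is at about (168,155), with the rack below it and the bushings near (320,290–305). Top: the head is at about (192,264), at the rack's far-left hole. Next I work out the rough positions and the camera geometry.

```bash
python3 - <<'E'
from h import *
np.set_printoptions(precision=4,suppress=True)
I={n:arm.get_image(n) for n in("side","top","wrist")}
print(atz(I["top"],(191,265),.185))
for l in["probe","rack","stir_rod","scraper"]:
    O=[]
    for n in("side","top"):
        r=arm.look_for(l,I[n]); 
        for q in r[:2]: print(l,n,px(q["centre"]),q["conf"])
        if r:O.append((I[n],px(r[0]["centre"])))
    if len(O)>1: print(*tri(O))
from scipy.spatial.transform import Rotation as R
s=arm.observe();Rt=R.from_rotvec(s["ee_rot"]).as_matrix();W=np.array(I["wrist"]["T"])
print(Rt,"\ncam in tool",Rt.T@(W[:3,3]-s["position"]),"\n",Rt.T@W[:3,:3],"\n",I["wrist"]["mtx"],I["top"]["mtx"][0])
E
```

```text
[0.5391 0.1955 0.185 ]
probe side [169.12  154.518] 0.87
probe top [191.8   261.702] 0.56
[0.5441 0.1989 0.1599] [1.5, 1.5]
rack side [203.   220.92] 0.59
rack top [233.128 256.494] 0.58
[0.5543 0.1297 0.0265] [4.0, 4.0]
stir_rod side [219.408 205.38 ] 0.48
stir_rod top [256.312 249.102] 0.63
[0.5688 0.0749 0.1153] [2.8, 2.8]
scraper side [197.288 192.696] 0.49
scraper top [223.272 256.998] 0.51
[0.5563 0.1432 0.0961] [0.7, 0.7]
[[-0.9499  0.3126  0.    ]
 [ 0.3126  0.9499  0.    ]
 [-0.      0.     -1.    ]] 
cam in tool [ 0.0659 -0.0015 -0.1597] 
 [[ 0.0009 -0.9691 -0.2466]
 [ 1.      0.0009  0.0003]
 [-0.0001 -0.2466  0.9691]] 
 [[303.0291   0.     281.1726]
 [  0.     303.0291 210.5604]
 [  0.       0.       1.    ]] [457.7028   0.     274.0038]
```

Emit:
carry_out --claw '[9,8,7,6,5,5,5,5,5,5,5,5,5,5,5]' --delta_pos '[[-3.25,-1.9,-0.6],[-3.25,-1.9,-0.6],[-3.25,-1.9,-0.6],[-3.25,-1.9,-0.6],[-3.25,-1.9,-0.6],[-3.25,-1.9,-0.6],[-3.25,-1.9,-0.6],[-3.25,-1.9,-0.6],[-3.25,-1.9,-0.6],[-3.25,-1.9,-0.6],[-3.25,-1.9,-0.6],[-3.25,-1.9,-0.6],[-3.25,-1.9,-0.6],[-3.25,-1.9,-0.6],[0,0,0]]' --angular '[[0,0,0],[0,0,0],[0,0,0],[0,0,0],[0,0,0],[0,0,0],[0,0,0],[0,0,0],[0,0,0],[0,0,0],[0,0,0],[0,0,0],[0,0,0],[0,0,0],[0,0,0]]'

```text
clock: 4.0
position: [0.548, 0.1931, 0.3117]
ee_rot: [0.509, 3.097, -0.003]
force: [0.9, 0.3, -0.4]
width: 0.546
gripper_force: 0.0
```

```bash
python3 - <<'E'
from h import *
np.set_printoptions(precision=4,suppress=True)
s=arm.observe();print(s["position"],s["ee_rot"],s["joints"],s["force"],s["clock"])
w=arm.get_image("wrist");save(w,"w1")
r=arm.trace("probe",w)
if r: 
    m=r[0]["region"].astype(np.uint8);print(r[0]["conf"],px(r[0]["centre"]),m.sum(),cv2.minAreaRect(cv2.findNonZero(m)))
for l in("probe","rack","stir_rod","scraper"):
    r=arm.place_of(l,w);print(l,[(px(q["centre"]),q["conf"]) for q in r])
E
```

```text
[0.548  0.1931 0.3117] [ 0.5093  3.0966 -0.0025] [-0.6211  0.3033  0.2547  1.5703 -0.0754  1.2758  0.889 ] [ 0.877   0.2593 -0.3782] 4.0
0.94 [280.392 191.394] 646 ((283.2474060058594, 189.0986328125), (29.235294342041016, 26.41176414489746), 28.07248878479004)
probe [(array([282.184, 170.31 ]), 0.98)]
rack [(array([246.008, 190.596]), 0.93)]
stir_rod [(array([214.424, 211.092]), 0.61)]
scraper [(array([250.32 , 192.486]), 0.77), (array([214.592, 212.898]), 0.26)]
```

View pics/w1.png

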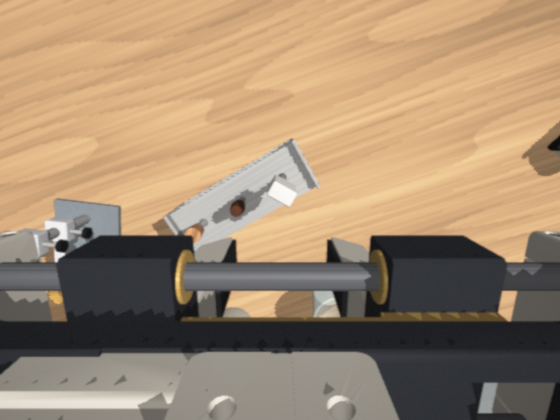

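The wrist picture shows the head at about (284,191), its flat sides turned roughly 28° in the image. The scraper is at (238,208) and the stirrer at (193,233). I'll fit a box model to the masks from the three views.

```bash
cat > fit.py <<'E'
from h import *
from scipy.optimize import minimize
def box(x,y,z0,yaw,hx=.013,hy=.008,h0=.13,h1=.18):
    c,s=np.cos(yaw),np.sin(yaw)
    return np.array([[x+c*a*hx-s*b*hy,y+s*a*hx+c*b*hy,z0+h] for a in(-1,1) for b in(-1,1) for h in(h0,h1)])
def hullmask(im,P,S=4):
    T=np.array(im["T"]);c=(P-T[:3,3])@T[:3,:3];q=c@np.array(im["mtx"]).T;q=q[:,:2]/q[:,2:]
    m=np.zeros((420*S,560*S),np.uint8);cv2.fillConvexPoly(m,cv2.convexHull(((q+.5)*S).astype(np.float32)).astype(np.int32),1)
    return m
def soft(im,P):
    return cv2.resize(hullmask(im,P).astype(np.float32),(560,420),interpolation=cv2.INTER_AREA)
E
python3 - <<'E'
from fit import *
np.set_printoptions(precision=4,suppress=True)
I={n:arm.get_image(n) for n in("wrist","side","top")}
M={}
for n in I:
    r=arm.trace("probe",I[n])
    if r: M[n]=r[0]["region"].astype(np.float32);print(n,r[0]["conf"],M[n].sum())
def cost(p,names):
    t=0
    for n in names:
        a=soft(I[n],box(*p)); b=M[n]
        if n=="side": # head only: clip rod by ignoring pixels below head
            rows=np.where(a.sum(1)>0)[0]; b=b.copy(); b[rows.max()+1:]=0
        t+=1-np.minimum(a,b).sum()/np.maximum(a,b).sum()
    return t
for names in(["wrist"],["wrist","side"],[n for n in M]):
    best=min((minimize(cost,[.543,.198,.005,y0],(names,),method="Nelder-Mead",options=dict(initial_simplex=np.array([.543,.198,.005,y0])+np.vstack([np.zeros(4),np.diag([.006,.006,.006,.4])]),xatol=1e-4,fatol=1e-4)) for y0 in(0,.8,1.6,2.4)),key=lambda r:r.fun)
    print(names,best.x,best.fun)
t=[]
for n in("wrist","side","top"):
    f=I[n]["frame"];c=proj(I[n],[.543,.198,.16]).astype(int)
    k=f[c[1]-30:c[1]+30,c[0]-25:c[0]+25];t.append(cv2.resize(k,(250,300),interpolation=cv2.INTER_CUBIC))
cv2.imwrite("pics/z1.png",np.hstack(t)[:,:,::-1])
E
```

```text
wrist 0.64 637.0
side 0.78 472.0
['wrist'] [ 0.5421  0.1942 -0.0079  0.7067] 0.08429956436157227
['wrist', 'side'] [0.5392 0.1952 0.0043 0.8205] 0.21612906455993652
['wrist', 'side'] [0.5392 0.1952 0.0043 0.8205] 0.21612906455993652
```

View pics/z1.png

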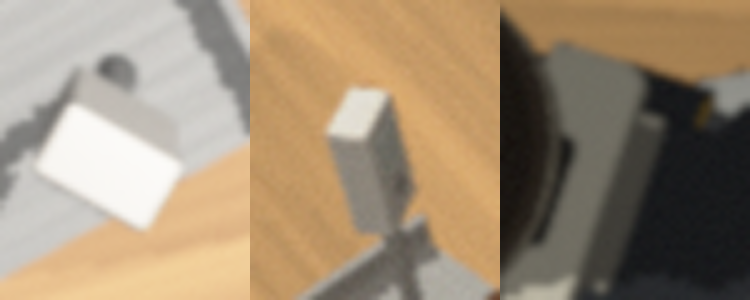

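Emit:
carry_out --claw '[5,5,5,5,5,5,5,5,5,5,5,5,5,5,5]' --delta_pos '[[0.7,0,2],[0,0,2],[0,0,1],[0,0,0],[0,0,0],[0,0,0],[0,0,0],[0,0,0],[0,0,0],[0,0,0],[0,0,0],[0,0,0],[0,0,0],[0,0,0],[0,0,0]]' --angular '[[0,0,0.1475],[0,0,0.1475],[0,0,0.1475],[0,0,0.1475],[0,0,0.1475],[0,0,0.1475],[0,0,0.1475],[0,0,0.1475],[0,0,0.1475],[0,0,0.1475],[0,0,0.1475],[0,0,0.1475],[0,0,0.1475],[0,0,0.1475],[0,0,0]]'

```text
clock: 6.1
position: [0.5376, 0.2012, 0.2607]
ee_rot: [2.919, 1.16, -0.0]
force: [-0.3, -0.6, 0.3]
width: 0.546
gripper_force: 0.0
```

```bash
cat > look.py <<'E'
from fit import *
from scipy.spatial.transform import Rotation as R
np.set_printoptions(precision=4,suppress=True)
s=arm.observe();Rt=R.from_rotvec(s["ee_rot"]).as_matrix();print(s["position"],s["joints"],s["force"],s["clock"]);print(Rt)
w=arm.get_image("wrist");sd=arm.get_image("side")
I=dict(wrist=w,side=sd);M={}
for n in I:
    r=arm.trace("probe",I[n])
    if r: M[n]=r[0]["region"].astype(np.float32);print(n,r[0]["conf"],M[n].sum(),px(r[0]["centre"]))
f=w["frame"].astype(int);wh=((f.min(2)>190)).astype(np.uint8)
c=proj(w,[.5405,.195,.185]).astype(int);print(c)
def cost(p):
    t=0
    for n in M:
        a=soft(I[n],box(*p));b=M[n]
        if n=="side":
            rows=np.where(a.sum(1)>0)[0]; b=b.copy(); b[rows.max()+1:]=0
        t+=1-np.minimum(a,b).sum()/np.maximum(a,b).sum()
    return t
x0=np.array([.5405,.195,.005,.75])
b=minimize(cost,x0,method="Nelder-Mead",options=dict(initial_simplex=x0+np.vstack([np.zeros(4),np.diag([.006,.006,.006,.3])]),xatol=1e-4,fatol=1e-4))
print(b.x,b.fun)
x0,y0=max(c[0]-70,0),max(c[1]-60,0)
k=f[y0:y0+120,x0:x0+140].astype(np.uint8).copy()
cv2.imwrite("pics/z2.png",cv2.resize(k,None,fx=5,fy=5,interpolation=cv2.INTER_CUBIC)[:,:,::-1]);print("crop",x0,y0)
E
python3 look.py
```

```text
[0.5376 0.2012 0.2607] [-0.9362  0.363   0.6708  1.6907 -0.2416  1.1724 -1.0167] [-0.3431 -0.6329  0.2805] 6.1
[[ 0.7271  0.6865  0.    ]
 [ 0.6865 -0.7271 -0.0002]
 [-0.0002  0.0002 -1.    ]]
wrist 0.79 782.0 [285.6   213.108]
side 0.93 463.0 [168.504 158.592]
[288 219]
[0.5395 0.195  0.005  0.7598] 0.2219361662864685
crop 218 159
```

View pics/z2.png

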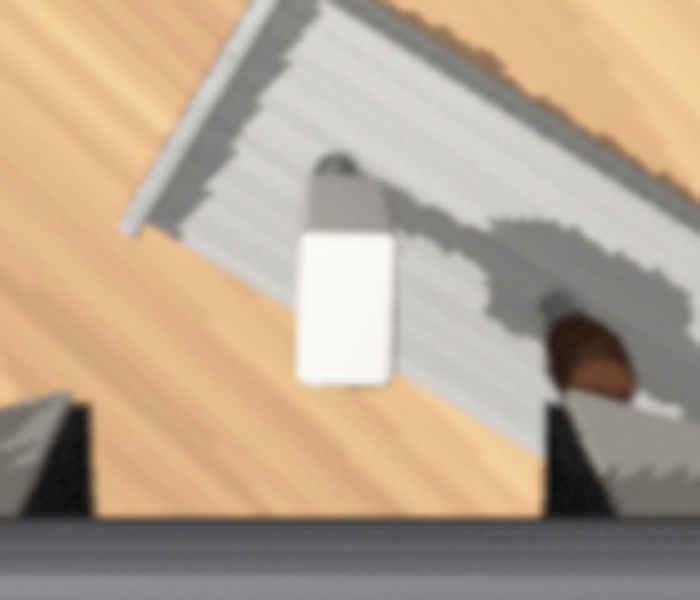

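The crop shows the head's flat sides aligned with the finger axis. The head top is centred at pixel (287,221), about 5.5 mm to the tool's +y and 3 mm to its -x. I'll centre, descend and close.

Emit:
carry_out --claw '[5,5,5,5,5,5,5,5,5,1,1,1,1,1,1]' --delta_pos '[[-0.3,0.55,0],[0,0,2],[0,0,2],[0,0,2],[0,0,2],[0,0,2],[0,0,1.7],[0,0,0],[0,0,0],[0,0,0],[0,0,0],[0,0,0],[0,0,0],[0,0,0],[0,0,0]]' --angular '[[0,0,0],[0,0,0],[0,0,0],[0,0,0],[0,0,0],[0,0,0],[0,0,0],[0,0,0],[0,0,0],[0,0,0],[0,0,0],[0,0,0],[0,0,0],[0,0,0],[0,0,0]]' --force 25

```text
clock: 7.8
position: [0.5394, 0.195, 0.144]
ee_rot: [-2.918, -1.164, -0.001]
force: [-0.6, -0.2, 1.9]
width: 0.171
gripper_force: 25.0
```

Emit:
carry_out --claw '[1,1,1,1,1,1,1,1,1,1,1,1,1,1,1,1,1,1,1,1]' --delta_pos '[[0,0,-1],[0,0,-2],[0,0,-2],[0,0,-2],[0,0,-2],[0,0,-2],[0,0,-2],[0,0,-2],[0,0,-1.5],[-2,2.1,0],[-2,2.1,0],[-2,2.1,0],[-2,2.1,0],[-2,2.1,0],[-2,2.1,0],[-2,2.1,0],[-2,2.1,0],[-2,2.1,0],[-2,2.1,0],[0,0,0]]' --angular '[[0,0,0],[0,0,0],[0,0,0],[0,0,0],[0,0,0],[0,0,0],[0,0,0],[0,0,0],[0,0,0],[0,0,0],[0,0,0],[0,0,0],[0,0,0],[0,0,0],[0,0,0],[0,0,0],[0,0,0],[0,0,0],[0,0,0],[0,0,0]]'

```text
clock: 9.8
position: [0.5378, -0.1001, 0.3098]
ee_rot: [2.92, 1.153, 0.0]
force: [-0.3, -1.1, -0.2]
width: 0.173
gripper_force: 25.0
```

```bash
cat > st.py <<'E'
from fit import *
import pickle,sys
from scipy.spatial.transform import Rotation as R
np.set_printoptions(precision=4,suppress=True)
s=arm.observe();Rt=R.from_rotvec(s["ee_rot"]).as_matrix();print(s["position"],s["joints"],s["force"],s["clock"],s["width"]);print(Rt)
I={n:arm.get_image(n) for n in("wrist","side","top")}
save(I["wrist"],"w"+sys.argv[1]);save(I["side"],"s"+sys.argv[1])
try: D=pickle.load(open("obs.pkl","rb"))
except Exception: D={}
for l in("upper_mouth","lower_mouth","well_mouth","probe"):
    for n in I:
        r=arm.place_of(l,I[n])
        if r: 
            p=px(r[0]["centre"]);print(l,n,p,round(r[0]["conf"],2))
            if l!="probe" and r[0]["conf"]>.5: D.setdefault(l,[]).append(({k:np.array(I[n][k]) for k in("mtx","T")},p))
for l in D:
    if len(D[l])>1:print(l,*tri(D[l]))
    for im,p in D[l]: print("   ",atz(im,p,dict(upper_mouth=.131,lower_mouth=.081,well_mouth=.046)[l]))
pickle.dump(D,open("obs.pkl","wb"))
E
python3 st.py 3
```

```text
[ 0.5378 -0.1001  0.3098] [-0.5151  0.2872  0.7937  1.6822 -0.2121  1.2605 -0.4958] [-0.2828 -1.1025 -0.1882] 9.8 0.1726613182511096
[[ 0.7304  0.683   0.0009]
 [ 0.683  -0.7304 -0.0019]
 [-0.0006  0.002  -1.    ]]
upper_mouth wrist [357.392 192.402] 0.83
upper_mouth side [319.592 287.196] 0.71
upper_mouth top [369.712 234.612] 0.57
lower_mouth wrist [347.984 187.32 ] 0.66
lower_mouth side [318.696 302.61 ] 0.57
lower_mouth top [366.688 235.2  ] 0.61
well_mouth wrist [342.384 180.18 ] 0.84
well_mouth side [313.992 310.59 ] 0.55
well_mouth top [361.592 239.316] 0.69
probe wrist [280.    200.802] 0.85
probe side [263.088 259.812] 0.76
upper_mouth [ 0.5973 -0.1609  0.1287] [4.1, 3.4, 3.9]
    [ 0.5975 -0.1644  0.131 ]
    [ 0.5929 -0.1608  0.131 ]
    [ 0.5999 -0.1576  0.131 ]
lower_mouth [ 0.5973 -0.1633  0.0825] [3.3, 3.0, 4.8]
    [ 0.5955 -0.1666  0.081 ]
    [ 0.5949 -0.1619  0.081 ]
    [ 0.602 -0.162  0.081]
well_mouth [ 0.5948 -0.1589  0.0499] [4.6, 3.6, 1.7]
    [ 0.598  -0.1634  0.046 ]
    [ 0.5929 -0.1562  0.046 ]
    [ 0.5951 -0.1579  0.046 ]
```

View pics/w3.png

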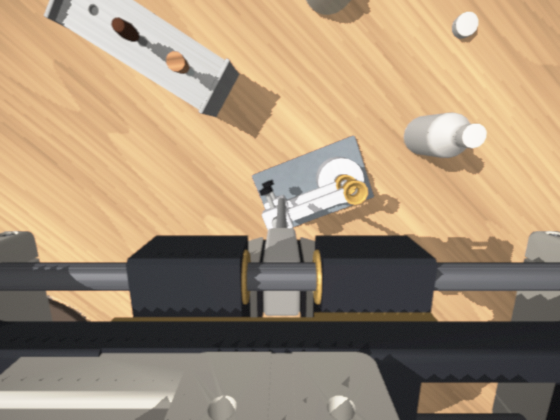

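The wrist view shows the upper brass ring at about (354,190), the lower one at about (346,183), and the rod held between the fingers at about (283,210). I'll hover over the upper mouth and then measure the offset between tip and ring directly.

Emit:
carry_out --claw '[1,1,1,1,1,1,1]' --delta_pos '[[0,2.1,0],[0,2.1,0],[0,2.2,0],[0.1,2.2,1],[0,0,1],[0,0,0],[0,0,0]]' --angular '[[0,0,0],[0,0,0],[0,0,0],[0,0,0],[0,0,0],[0,0,0],[0,0,0]]'

```text
clock: 11.25
position: [0.5981, -0.1561, 0.2886]
ee_rot: [-2.917, -1.164, 0.001]
force: [-0.9, 0.3, -0.5]
width: 0.176
gripper_force: 25.0
```

```bash
python3 st.py 4; python3 - <<'E'
from h import *
a=cv2.imread("pics/w4.png")[120:240,210:350];b=cv2.imread("pics/s4.png")[200:340,270:370]
a=cv2.resize(a,(490,420),interpolation=cv2.INTER_CUBIC);b=cv2.resize(b,(300,420),interpolation=cv2.INTER_CUBIC)
cv2.imwrite("pics/z4.png",np.hstack([a,b]))
E
```

```text
[ 0.5981 -0.1561  0.2886] [-0.3385  0.4468  0.7702  1.5406 -0.3192  1.2851 -0.3384] [-0.9103  0.3142 -0.5088] 11.25 0.17619462660083132
[[ 0.7255  0.6883 -0.0008]
 [ 0.6883 -0.7255  0.0006]
 [-0.0002 -0.001  -1.    ]]
upper_mouth wrist [283.976 204.708] 0.57
upper_mouth side [320.6   286.104] 0.72
upper_mouth top [372.68 235.41] 0.83
lower_mouth wrist [282.128 195.384] 0.74
lower_mouth side [319.312 303.408] 0.8
lower_mouth top [372.4   235.116] 0.65
well_mouth wrist [285.32  190.512] 0.79
well_mouth side [315.616 311.892] 0.87
well_mouth top [362.208 240.198] 0.69
probe wrist [280.28 199.71] 0.76
probe side [319.816 274.092] 0.81
upper_mouth [ 0.5962 -0.1619  0.1323] [2.3, 3.6, 5.8, 3.9, 1.7, 2.4]
    [ 0.5975 -0.1644  0.131 ]
    [ 0.5929 -0.1608  0.131 ]
    [ 0.5999 -0.1576  0.131 ]
    [ 0.5936 -0.1654  0.131 ]
    [ 0.5953 -0.1604  0.131 ]
    [ 0.5983 -0.1636  0.131 ]
lower_mouth [ 0.5964 -0.1651  0.086 ] [1.0, 3.7, 6.6, 3.7, 3.3, 9.6]
    [ 0.5955 -0.1666  0.081 ]
    [ 0.5949 -0.1619  0.081 ]
    [ 0.602 -0.162  0.081]
    [ 0.5924 -0.1639  0.081 ]
    [ 0.5947 -0.1635  0.081 ]
    [ 0.6021 -0.1743  0.081 ]
well_mouth [ 0.5943 -0.1605  0.0488] [4.2, 4.2, 3.2, 6.5, 1.8, 2.2]
    [ 0.598  -0.1634  0.046 ]
    [ 0.5929 -0.1562  0.046 ]
    [ 0.5951 -0.1579  0.046 ]
    [ 0.5951 -0.1674  0.046 ]
    [ 0.5935 -0.1595  0.046 ]
    [ 0.5931 -0.1593  0.046 ]
```

View pics/z4.png

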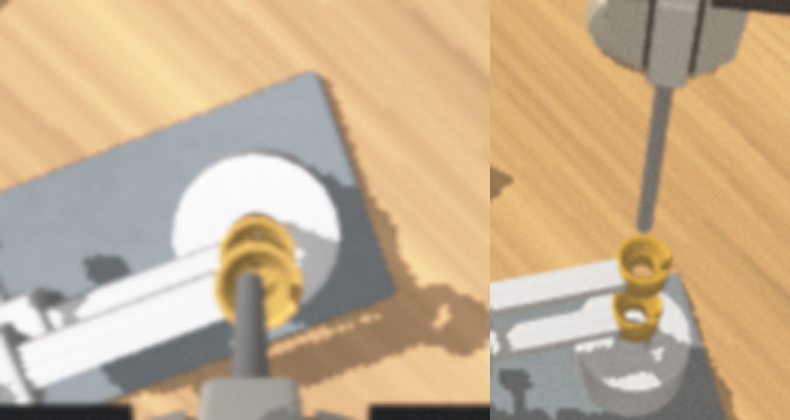

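The crop shows the tip just above and short of the upper ring in the wrist view, at pixel (281,199) with the ring centre at about (284,201). In the side view the tip is at about (321,275), directly above the ring at (321,287). I'll fit the bushings by brass colour and compare them with the tip.

```bash
cat > br.py <<'E'
from fit import *
np.set_printoptions(precision=4,suppress=True)
s=arm.observe();print(s["position"],s["clock"])
from scipy.spatial.transform import Rotation as R
Rt=R.from_rotvec(s["ee_rot"]).as_matrix()
tip=s["position"]+Rt[:,2]*.139;print("tip kin",tip)
I={n:arm.get_image(n) for n in("wrist","side","top")}
th=np.linspace(0,2*np.pi,60)
def cyl(x,y,z0,z1,r=.013): return np.array([[x+r*np.cos(t),y+r*np.sin(t),z] for t in th for z in(z0,z1)])
H={}
for n in I:
    hsv=cv2.cvtColor(I[n]["frame"],cv2.COLOR_RGB2HSV)
    m=cv2.inRange(hsv,(15,150,80),(30,255,255))
    c=proj(I[n],[.597,-.162,.1]).astype(int);w=np.zeros_like(m);w[c[1]-32:c[1]+32,c[0]-25:c[0]+25]=1;m*=w
    k,l,st,_=cv2.connectedComponentsWithStats(m)
    m=np.isin(l,[i for i in range(1,k) if st[i,4]>=10]).astype(np.uint8)
    h=np.zeros_like(m);cv2.fillConvexPoly(h,cv2.convexHull(cv2.findNonZero(m)),1);H[n]=h.astype(np.float32)
    print(n,m.sum(),h.sum(),"tip proj",proj(I[n],tip))
def pts(p): return np.vstack([cyl(p[0],p[1],.112,.131),cyl(p[0],p[1],.062,.081)])
def cost(p,N):
    t=0
    for n in N:
        a=soft(I[n],pts(p));t+=1-np.minimum(a,H[n]).sum()/np.maximum(a,H[n]).sum()
    return t
x0=np.array([.597,-.162])
for N in(["wrist"],["side"],["top"],["wrist","side"],["wrist","side","top"]):
    b=minimize(cost,x0,(N,),method="Nelder-Mead",options=dict(initial_simplex=x0+np.array([[0,0],[.005,0],[0,.005]]),xatol=1e-4,fatol=1e-4))
    print(N,b.x,b.fun,[proj(I[n],[*b.x,.131]) for n in N])
    if len(N)==2:
        o=[]
        for n in N:
            k=I[n]["frame"].copy();k=cv2.resize(k,None,fx=4,fy=4,interpolation=cv2.INTER_CUBIC)
            for r,z in((.011,.131),(.013,.131),(.011,.081)):
                q=np.array([proj(I[n],[b.x[0]+r*np.cos(t),b.x[1]+r*np.sin(t),z]) for t in th]);cv2.polylines(k,[((q+.5)*4).astype(np.int32)],1,(0,0,255))
            q=np.array([proj(I[n],tip+[0,0,d]) for d in(0,.06)]);cv2.polylines(k,[((q+.5)*4).astype(np.int32)],0,(255,0,0))
            c=(proj(I[n],[*b.x,.131])*4).astype(int);o.append(k[c[1]-200:c[1]+160,c[0]-180:c[0]+180])
        import sys;cv2.imwrite(f"pics/{sys.argv[1]}.png",np.hstack(o)[:,:,::-1])
E
python3 br.py z5
```

```text
[ 0.5986 -0.1568  0.2887] 12.0
tip kin [ 0.5986 -0.1568  0.1497]Traceback (most recent call last):
  File "br.py", line 17, in <module>
    h=np.zeros_like(m);cv2.fillConvexPoly(h,cv2.convexHull(cv2.findNonZero(m)),1);H[n]=h.astype(np.float32)
                                            ~~~~~~~~~~~~~~^^^^^^^^^^^^^^^^^^^^
cv2.error: OpenCV(4.12.0) /io/opencv/modules/imgproc/src/convhull.cpp:143: error: (-215:Assertion failed) total >= 0 && (depth == CV_32F || depth == CV_32S) in function 'convexHull'
```

```bash
python3 - <<'E'
import cv2
a=cv2.imread("pics/w4.png");h=cv2.cvtColor(a,cv2.COLOR_BGR2HSV)
for r in range(186,216,4): print(r,[tuple(map(int,h[r,c])) for c in range(270,300,5)])
E
python3 -c "
from h import *;w=arm.get_image('wrist');print(proj(w,[.597,-.162,.1]))"
```

```text
186 [(0, 1, 249), (21, 100, 236), (19, 143, 136), (19, 139, 160), (20, 136, 227), (165, 3, 181)]
190 [(0, 2, 228), (19, 143, 170), (20, 137, 233), (20, 140, 228), (19, 143, 170), (15, 18, 199)]
194 [(0, 1, 249), (19, 143, 217), (19, 143, 130), (19, 141, 164), (19, 143, 210), (15, 17, 209)]
198 [(18, 25, 223), (19, 140, 129), (18, 42, 146), (19, 137, 222), (19, 142, 219), (19, 111, 227)]
202 [(19, 18, 246), (19, 138, 137), (20, 6, 133), (18, 101, 141), (20, 138, 234), (19, 119, 161)]
206 [(12, 5, 247), (19, 140, 168), (20, 6, 131), (18, 110, 165), (21, 138, 236), (17, 74, 158)]
210 [(150, 1, 246), (19, 123, 224), (20, 6, 129), (18, 89, 137), (23, 130, 247), (102, 11, 112)]
214 [(105, 18, 113), (101, 18, 116), (10, 6, 128), (18, 37, 118), (100, 13, 175), (13, 32, 142)]
[282.85308204 194.59314376]
```

```bash
sed -i 's/(15,150,80),(30,255,255)/(18,95,80),(30,255,255)/' br.py; python3 br.py z5
```

```text
[ 0.5986 -0.1568  0.2887] 12.2
tip kin [ 0.5986 -0.1568  0.1497]
wrist 500 635 tip proj [280.4304 199.7043]
side 549 1099 tip proj [321.6016 276.8171]
top 29 86 tip proj [371.3963 234.6837]
['wrist'] [ 0.5951 -0.1632] 0.07161504030227661 [array([282.5493, 202.2708])]
['side'] [ 0.5975 -0.1574] 0.47800201177597046 [array([320.3792, 283.8549])]
['top'] [ 0.6066 -0.158 ] 0.5977784395217896 [array([369.8097, 231.3328])]
['wrist', 'side'] [ 0.5956 -0.1627] 0.628273606300354 [array([282.5352, 201.6313]), array([321.7634, 287.0964])]
['wrist', 'side', 'top'] [ 0.5963 -0.1619] 1.4249968528747559 [array([282.4575, 200.716 ]), array([321.767 , 286.4878]), array([371.8908, 236.4132])]
```

View pics/z5.png

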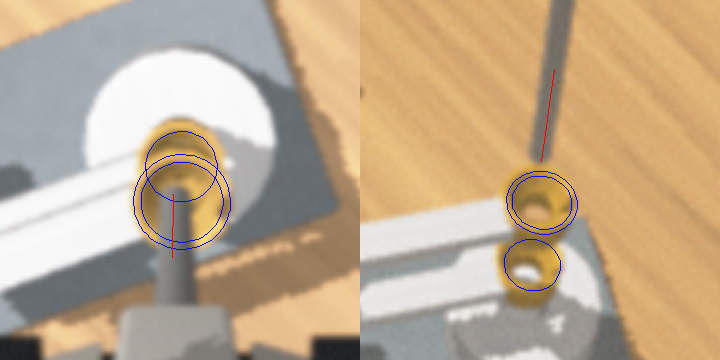

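The fitted rings lie on the brass in both views. The rod's projected axis matches to about 1 mm, with the rod about 1 px to the tool's +y. The tip needs about -6.5 mm in tool x and +1.3 mm in tool y. I'll shift it and lower it to just above the mouth.

Emit:
carry_out --claw '[1,1,1,1,1,1]' --delta_pos '[[-0.65,0.13,0],[0,0,0],[0,0,1],[0,0,0.4],[0,0,0],[0,0,0]]' --angular '[[0,0,0],[0,0,0],[0,0,0],[0,0,0],[0,0,0],[0,0,0]]'

```text
clock: 12.95
position: [0.5947, -0.162, 0.2745]
ee_rot: [-2.918, -1.164, 0.001]
force: [-1.2, 0.1, -0.6]
width: 0.173
gripper_force: 25.0
```

```bash
python3 br.py z6; python3 -c "
from h import *;s=arm.observe();print(s['ee_rot'],s['force'])"
```

```text
[ 0.5947 -0.162   0.2745] 12.95
tip kin [ 0.5946 -0.162   0.1355]
wrist 576 707 tip proj [280.4084 199.6529]
side 554 1387 tip proj [321.2046 285.6326]
top 75 114 tip proj [372.4392 237.0707]
['wrist'] [ 0.595  -0.1631] 0.05673515796661377 [array([281.4778, 199.2058])]
['side'] [ 0.5998 -0.1543] 0.5843547582626343 [array([320.1942, 281.5838])]
['top'] [ 0.6005 -0.1591] 0.46812868118286133 [array([370.4724, 234.3351])]
['wrist', 'side'] [ 0.5952 -0.1629] 0.6924099922180176 [array([281.4642, 198.9457]), array([321.686 , 287.3545])]
['wrist', 'side', 'top'] [ 0.596  -0.1625] 1.2324082851409912 [array([281.7021, 198.1366]), array([321.9012, 286.8711]), array([372.1874, 236.5421])]
[2.91801063e+00 1.16341840e+00 4.17841747e-04] [-0.62343773  0.46151221 -0.17907935]
```

View pics/z6.png

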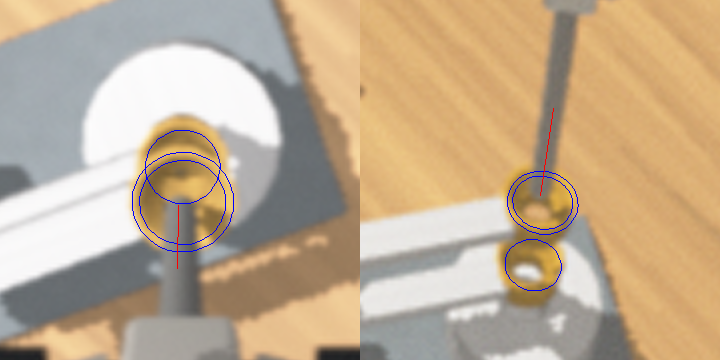

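Tip and ring now agree to about 1 mm in both views: wrist (180,204) against (183,202), and side (541,193) just above (542,202). I'll trim by half a millimetre and lower it through the upper bushing, watching the forces.

Emit:
carry_out --claw '[1,1,1,1,1,1,1]' --delta_pos '[[-0.05,0.05,0.5],[0,0,0.5],[0,0,0.5],[0,0,0.5],[0,0,0.5],[0,0,0.5],[0,0,0]]' --angular '[[0,0,0],[0,0,0],[0,0,0],[0,0,0],[0,0,0],[0,0,0],[0,0,0]]'

```text
clock: 13.8
position: [0.5943, -0.1627, 0.2439]
ee_rot: [-2.918, -1.163, 0.002]
force: [-0.0, -0.9, 0.2]
width: 0.171
gripper_force: 25.0
```

Emit:
carry_out --claw '[1,1,1,1,1,1,1,1,1]' --delta_pos '[[0,0,0.5],[0,0,0.5],[0,0,0.5],[0,0,0.5],[0,0,0.5],[0,0,0.5],[0,0,0.5],[0,0,0.3],[0,0,0]]' --angular '[[0,0,0],[0,0,0],[0,0,0],[0,0,0],[0,0,0],[0,0,0],[0,0,0],[0,0,0],[0,0,0]]'

```text
clock: 14.7
position: [0.5945, -0.1628, 0.2063]
ee_rot: [-2.918, -1.163, 0.001]
force: [0.2, 0.5, -0.3]
width: 0.171
gripper_force: 25.0
```

Emit:
carry_out --claw '[1,1,1,1,1,1,1,1,1,1]' --delta_pos '[[0,0,0.5],[0,0,0.5],[0,0,0.5],[0,0,0.5],[0,0,0.5],[0,0,0.5],[0,0,0.4],[0,0,0],[0,0,0],[0,0,0]]' --angular '[[0,0,0],[0,0,0],[0,0,0],[0,0,0],[0,0,0],[0,0,0],[0,0,0],[0,0,0],[0,0,0],[0,0,0]]'

```text
clock: 15.7
position: [0.5949, -0.163, 0.173]
ee_rot: [2.918, 1.163, 0.001]
force: [0.3, 0.4, -0.3]
width: 0.171
gripper_force: 25.0
```

```bash
python3 - <<'E'
from fit import *
np.set_printoptions(precision=4,suppress=True)
s=arm.observe();print(s["position"],s["ee_rot"],s["force"],s["ft_torque"],s["dq"],s["clock"])
I={n:arm.get_image(n) for n in("side","wrist")}
o=[]
for n,c,S in(("side",(318,280),5),("wrist",(282,190),5)):
    f=I[n]["frame"];k=f[c[1]-50:c[1]+60,c[0]-40:c[0]+40];o.append(cv2.resize(k,None,fx=S,fy=S,interpolation=cv2.INTER_CUBIC))
cv2.imwrite("pics/z7.png",np.hstack(o)[:,:,::-1])
a,b=atz(I["side"],(0,0),0),0
r=arm.trace("probe",I["side"])
if r:
    ys,xs=np.nonzero(r[0]["region"]);print(r[0]["conf"],ys.min(),ys.max(),xs.min(),xs.max())
# head-top/bottom expected vs seen
for z in(.033,.131,.163,.213): print(z,proj(I["side"],[.5945,-.1628,z]))
E
```

```text
[ 0.5949 -0.163   0.173 ] [2.9181 1.1633 0.0006] [ 0.2787  0.3602 -0.2732] [-0.074   0.0964 -0.0261] [-0.0008 -0.0013 -0.0008  0.0004  0.0011  0.0013  0.0012] 15.7
0.84 248 306 317 331
0.033 [316.8691 316.4768]
0.131 [321.2672 287.5603]
0.163 [322.9498 276.4979]
0.213 [325.8834 257.21  ]
```

View pics/z7.png

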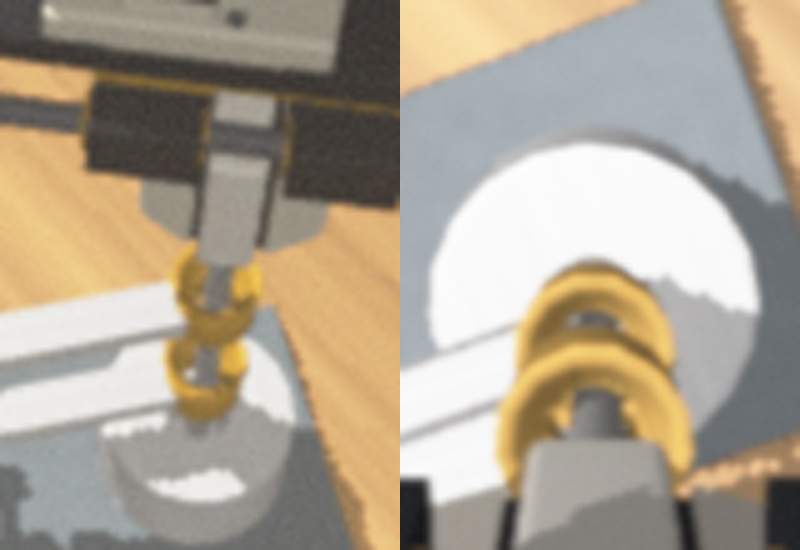

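The side view shows the rod passing through both brass rings, at (320,287) and (319,302), and on into the block. In the wrist view it's centred in the mouths. Forces are near zero and the tip is about 34 mm above the table, which is mid-well.

```bash
python3 -c "
from cell import arm;print(arm.sign_off())"
```

```text
the job is handed in; nothing more can be done
None
```

I threaded the probe through both bushings and handed the job in with the gripper still holding it upright and still by its head. Its tip is about 34 mm above the table by the arm's position reading, roughly mid-well, and no contact force showed at any point on the way down.

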